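Open the patient-card box and tip its index guide forward

TASK

Get the green patient-card box ready for use: with the fingertips push its lid up by the thumb lip and over, until it falls back and stays open by its own weight, then push the red index guide inside forward, towards the thumb-lip side, until it has tipped over and leans on the front cards. Leave the box standing where it is, and do not shift, knock over or pick up anything else on the desk.

Things in the scene. Friction and masses are not known exactly. Their poses are not given: they have to be found in the camera images.
- card_box: green steel card box, loose, about 1.5 kg, standing on the desk: body 165 mm deep (x) by 180 mm wide (y) by 95 mm high, walls 3 mm; with the closed lid 140 mm high. Origin: centre of its underside; z up, x from the thumb-lip (front) side to the hinge (back) side. Inside, cards 100 mm tall stand with their tops 98 to 106 mm above the desk: a pack behind the guide leaning back 0.25 rad, and a pack in front leaning forward 0.35 rad. Between the two packs stands the red guide.
- lid (a joint): lid of the box (0.2 kg, 45 mm deep, open underneath), hinged along the back top edge of the body at x = +82.5 mm, z = 95.5 mm in the box frame. 0 = closed, grows as it opens; 2.0 rad (leaning back) is its stop. It has no catch and only little friction: released below about 1.2 rad it falls shut, beyond that it falls open onto the stop and stays.
- lip (a point): middle of the outer edge of the lid's steel thumb lip, on its underside. The lip is 80 mm wide, 4 mm thick and sticks out level 20 mm from the box front at 95.5 mm above the desk when closed; its outer edge lies 185 mm from the hinge axis and turns with the lid.
- guide (a joint): red plastic index guide, a 3 mm thick upright leaf 152 mm wide in the box, pivoted at its foot at x = -12 mm, z = 6 mm in the box frame. 0 = leaning back 0.25 rad (start); grows as its top is pushed towards the thumb-lip side (-x of the box); upright at 0.25 rad; its stop at 0.60 rad is leaning forward on the front cards. It weighs 50 g and falls to whichever side it leans, so a light push past upright tips it.
- tab_top (a point): middle of the top edge of the red guide's tab, 128 mm from the pivot, 130 mm above the desk at the start. The tab is 70 mm wide and stands up above the cards by about 25 mm; it can be reached only when the lid is open. A fingertip fits behind it, above the back cards, in the gap of some 60 mm between the tab and the box's back edge.
- pill_bottle: amber pill bottle with white cap, 44 mm diameter, 85 mm high, beside the box (on its +y side); leave it alone. Origin: centre of its underside.
- green_carton: green and white medicine carton, 105 x 48 x 30 mm, beside the box (on its -y side); leave it alone. Origin: centre of its underside.
- stamp: self-inking stamp, navy and black with a red top, 42 x 62 x 68 mm, near the box's front corner on its -y side; leave it alone. Origin: centre of its underside.
- ointment_jar: white ointment jar with blue cap, 56 mm diameter, 42 mm high; leave it alone. Origin: centre of its underside.
- tumbler: steel tumbler, 70 mm diameter, 95 mm high; leave it alone. Origin: centre of its underside.
- red_carton: white and red medicine carton, 120 x 55 x 25 mm; leave it alone. Origin: centre of its underside.
- thermometer_case: blue thermometer case, 130 x 26 x 18 mm; leave it alone. Origin: centre of its underside.

How it is judged:
On the way, in this order (a step that is already met when the one before it is completed fails the run):
1. the lid has fallen back and rests open, the guide not yet tipped (value of joint lid above 1.85 rad and velocity of joint lid between -0.15 and 0.15 rad/s and value of joint guide below 0.25 rad), for 0.2 s.
2. the red guide is tipped forward and leans on the front cards (value of joint guide above 0.5 rad and velocity of joint guide between -0.15 and 0.15 rad/s), for 0.2 s.
At the end, for the whole second after the job is handed in: The lid rests open at more than 1.85 rad and the guide leans forward at more than 0.50 rad, both still; the box stands upright on the desk within 30 mm of where it was; nothing else has moved more than 20 mm (all of step 2 and value of joint lid above 1.85 rad and velocity of joint lid between -0.15 and 0.15 rad/s and distance of card_box from where it was at the start of the episode below 0.03 m and angle between card_box's own z axis and vertical below 0.05 rad and height (world z) of card_box below 0.006 m); the robot touches nothing.
It fails at once if the card box is shoved more than 40 mm, lifted or tipped (distance of card_box from where it was at the start of the episode above 0.04 m or height (world z) of card_box above 0.012 m or angle between card_box's own z axis and vertical above 0.15 rad).
It fails at once if another thing on the desk is shifted more than 20 mm, tipped or lifted (distance of any of pill_bottle, green_carton, stamp, ointment_jar, tumbler, red_carton, thermometer_case from where it was at the start of the episode above 0.02 m or angle between any of pill_bottle, green_carton, stamp, ointment_jar, tumbler, red_carton, thermometer_case's own z axis and vertical above 0.35 rad).
It also fails if it takes over 54 s, if anything falls off the work surface, if the arm or the gripper's body presses on something with over 40 N, if the wrist force passes 120 N, or if a joint passes its speed limit or range.

ROBOT

A 6-joint arm with a two-finger parallel gripper is mounted at the origin on the work surface. World frame = base frame: x ahead of the robot, y to its left, z up, the work surface at z = 0. Lengths are in m, angles in rad, forces in N, time in s.
With the tool pointing down it reaches from about 0.275 to 0.75 m from the base axis. Payload 10.2 kg.
Tool frame: the origin (TCP) lies midway between the tips of the shut fingers; the grasp point (between the pads) lies 19 mm behind it (arm.grip_depth is the z of the grasp point in the tool frame, in m); z points along the fingers, y is the line along which they close (so a half turn about z gives the same grasp; the last joint's range is limited). The gripper opens to 85 mm and grips with 20 to 120 N. Pads are 22 mm wide; open, the fingers measure 114 mm over their backs; the gripper's body (76 mm by 85 mm) begins 54 mm behind the grasp point. The pads swing forward as they close: fully open they stand 13 mm farther back than shut.
Start: joints at [0.897, 0.313, 1.498, -0, 1.331, -0.223], TCP at [0.229, 0.473, 0.208] pointing down, gripper open.
Joint ranges: [-2.94, 2.94], [-0.97, 2.17], [0.19, 2.56], [-1.23, 4.37], [0.02, 3.11], [-2.88, 2.88]. Speed limits (rad/s): [2.39, 2.39, 3.01, 3.14, 3.14, 3.14].

INTERFACE

Orientations are given as [roll, pitch, yaw] about the fixed x, y, z axes, in that order (R = Rz(yaw) Ry(pitch) Rx(roll)).
In Python, from rig import status, imaging, job, arm gives the robot as it stands. The module is installed in compiled form; this text tells all that it offers.
- The arm moves only by the tool jog_arm, never from a script. Its argument "deltas" is a list of rows, each a list of 7 numbers: the closure, from -1 (fully open) to 1 (shut), then the shift along the tool's x, y, z in mm, then the turn, a rotation vector about the tool's x, y, z in rad. In form: [[gripper, tx, ty, tz, ax, ay, az], ...]. A call has 1 to 10 rows; each row is the pose to reach, as a shift and turn from the pose commanded when the call began, along the tool's axes at that moment; what a row does not reach only later rows make up. A row lasts 1/10 s, in which the tool goes at most 50 mm and 8.59 degrees, less where a joint would pass 70% of its speed; a pose out of reach is approached as far as the arm can. A call with a gripper value outside its range is refused whole. The fingers move at their own pace and stop on an object; the grip force is fixed at half the most. Time passes only in rows, so rows that repeat a pose let the fingers close. It gives the time, the measured TCP pose, the force, the opening and the grip force at its end, in the units of the state.
- status.state(): the state, without advancing time (a new reading comes with each control period).
- imaging.get_image(name): name is "side" or "top"; returns (picture, depth): 420x560x3 uint8, blue, green, red; 420x560 float32, m along the optical axis (not along the pixel's ray), 0 where there is no reading.
- imaging.camera_model(name): a dict with "fx", "fy", "cx", "cy" (pixels), "extrinsics" (4x4, takes a point from camera to world coordinates). Camera axes: x right, y up, looking along -z (the intrinsics and any distortion apply to the point x, -y, -z); pixel columns grow to the right and rows downward; lengths in m; the calibration is good to about 2 mm. A picture is of the moment at which its call begins. camera_model takes no time and is no camera call.
- job.sign_off(): hands the job in; it is judged then, once.
Trained networks look in the newest picture that a camera, given by its name, has taken for a name from the list of things; names that differ only in an ending like _2 or _b are one class to them, and where a whole thing is asked for, a point or a joint stands for the part that bears it (a point fixed in the world has none). Each returns a list of dicts, best first, with "score" (0 to 1); they miss things now and then, are a little off and sometimes report something else, mostly with a low value. They report only what shows in the picture. A call takes as long as a camera call.
- imaging.outline_of(camera, query): "region" (420x560 bool, what is visible of it) and "at" ([column, row] in pixels, amid what is visible of it).
- imaging.tip_of(camera, query): "at" ([column, row] in pixels: a listed point, or the origin of a listed thing).
The state is a dict: "time": time; "joint_pos": joint angles; "joint_velocities": joint speeds; "joint_efforts": joint torques, N m; "ee_pos": TCP position; "ee_rot": TCP orientation; "force": force on the tool from outside, world axes, zero at the start; "ft_torque": the same for the moment, N m; "gripper_width": opening from 0.0 (shut) to 1.0 (fully open); "finger_force": force on a finger pad.
Only numpy, scipy, OpenCV 4.12 (cv2) and the standard library are available. Lean on these libraries where they do the work, as an engineer would, in place of code of your own. Each camera call takes 0.05 s, during which the arm holds its last target. There are 200 camera calls.

## Working session

There is one attempt and no reset: what is moved stays moved. The work goes in short steps, Python scripts to look and compute and a tool call to move; the robot and the scene stay as the last step left them, time stands still between calls to the robot, and variables do not carry over. Pictures are saved under pics/ and viewed, at most 10 in all, crops included, and the job is handed in when it is done.

Besides the shell and the picture viewer there is one more tool, called after ">>>" by a JSON object that holds its "api" and its "payload". jog_arm: Moves the arm, as the interface text tells. Its arguments: {"type":"object","properties":{"deltas":{"type":"array","items":{"type":"array","items":{"type":"number"}}}},"required":["deltas"]}

```bash
mkdir -p pics; cat > h.py <<'E'
import numpy as np, cv2
from rig import status, imaging, job, arm
def world(cam,u,v,d):
    m=imaging.camera_model(cam)
    p=np.array([(u-m['cx'])/m['fx']*d, -(v-m['cy'])/m['fy']*d, -d,1])
    return (m['extrinsics']@p)[:3]
def cloud(cam,depth,mask):
    v,u=np.nonzero(mask&(depth>0)); d=depth[v,u]
    m=imaging.camera_model(cam)
    p=np.c_[(u-m['cx'])/m['fx']*d,-(v-m['cy'])/m['fy']*d,-d,np.ones(len(d))]
    return (p@m['extrinsics'].T)[:,:3]
E
python3 - <<'E'
from h import *
for c in ['side','top']:
    im,d=imaging.get_image(c); cv2.imwrite(f'pics/{c}0.png',im); np.save(f'{c}d.npy',d)
    m=imaging.camera_model(c); print(c,{k:np.round(v,3).tolist() for k,v in m.items()})
    for q in ['card_box','lip','pill_bottle','green_carton','stamp','ointment_jar','tumbler','red_carton','thermometer_case']:
        for o in imaging.outline_of(c,q)[:1]:
            P=cloud(c,d,o['region']); 
            if len(P): print(c,q,round(o['score'],2),np.round(o['at']),len(P),np.round(np.percentile(P,[2,50,98],axis=0),3).tolist())
    for o in imaging.tip_of(c,'lip')[:2]: print('lip',o['score'],o['at'])
    for o in imaging.tip_of(c,'card_box')[:2]: print('box',o['score'],o['at'])
print(status.state())
E
```

```text
side {'fx': 387.093, 'fy': 387.093, 'cx': 283.374, 'cy': 210.701, 'extrinsics': [[0.992, 0.096, -0.082, 0.47], [-0.125, 0.635, -0.763, -0.862], [-0.021, 0.767, 0.642, 0.831], [0.0, 0.0, 0.0, 1.0]]}
side card_box 0.55 [295. 230.] 4812 [[0.493, -0.136, 0.008], [0.582, -0.105, 0.14], [0.672, 0.038, 0.145]]
side lip 0.8 [296. 218.] 3285 [[0.5, -0.135, 0.1], [0.586, -0.076, 0.142], [0.673, 0.04, 0.145]]
side pill_bottle 0.75 [249. 228.] 312 [[0.444, -0.009, 0.005], [0.465, 0.001, 0.05], [0.484, 0.021, 0.088]]
side green_carton 0.81 [347. 236.] 559 [[0.691, -0.077, 0.005], [0.739, -0.058, 0.031], [0.783, -0.018, 0.035]]
side stamp 0.94 [348. 277.] 650 [[0.669, -0.236, 0.001], [0.697, -0.226, 0.043], [0.729, -0.193, 0.072]]
side ointment_jar 0.48 [241. 160.] 169 [[0.416, 0.399, 0.01], [0.44, 0.41, 0.036], [0.463, 0.444, 0.047]]
side tumbler 0.96 [284. 150.] 439 [[0.586, 0.395, 0.008], [0.615, 0.409, 0.07], [0.647, 0.465, 0.098]]
side red_carton 0.83 [251. 371.] 1629 [[0.382, -0.466, 0.006], [0.44, -0.44, 0.026], [0.496, -0.406, 0.03]]
side thermometer_case 0.92 [329. 361.] 843 [[0.544, -0.4
[... 1327 characters left out ...]
215.4]
{'time': 1.2, 'joint_pos': array([ 8.96590160e-01,  3.12888073e-01,  1.49770698e+00, -1.89368329e-05,
        1.33099689e+00, -2.23397116e-01]), 'joint_velocities': array([ 0.00110782, -0.00041401, -0.00128419,  0.00095591, -0.00127545,
       -0.00088187]), 'joint_efforts': array([ 1.29207714e-03, -4.12190187e+01, -2.59892929e+01, -8.11008272e-05,
        6.95299113e-04,  4.02449905e-05]), 'ee_pos': array([0.22875523, 0.47254491, 0.20779765]), 'ee_rot': array([-3.14158927e+00,  1.80956036e-05,  2.69078810e+00]), 'force': array([-0.1797514 , -1.00266558, -0.41865002]), 'ft_torque': array([ 0.0145951 , -0.02636588,  0.01271688]), 'finger_force': 0.0, 'gripper_width': 1.001360467640568}
```

```bash
python3 - <<'E'
from h import *
for c in ['top','side']:
    im,d=imaging.get_image(c)
    o=imaging.outline_of(c,'lip')[0]; P=cloud(c,d,o['region'])
    T=P[(P[:,2]>.13)]; (cx,cy),(w,h),a=cv2.minAreaRect((T[:,:2]*1000).astype(np.float32)); print(c,cx,cy,w,h,a,np.median(T[:,2]))
    print(np.round(cv2.boxPoints(((cx,cy),(w,h),a))))
    for o in imaging.tip_of(c,'lip')[:2]:
        u,v=np.round(o['at']).astype(int); print(o['at'],world(c,*o['at'],d[v,u]))
    L=P[(P[:,2]>.085)&(P[:,2]<.112)&(P[:,1]<-.1)]; print(len(L),np.round(np.percentile(L,[3,50,97],axis=0),3).tolist())
a=cv2.imread('pics/side0.png')[90:330,150:430]; b=cv2.imread('pics/top0.png')[100:340,180:460]
cv2.imwrite('pics/ab.png',np.hstack([cv2.resize(a,(400,343)),cv2.resize(b,(400,343))]))
E
```

```text
top 589.2896728515625 -38.20314025878906 165.16151428222656 180.42355346679688 78.93515014648438 0.13982253918174714
[[ 485. -102.]
 [ 662. -137.]
 [ 694.   26.]
 [ 517.   60.]]
158 [[0.535, -0.143, 0.095], [0.572, -0.13, 0.099], [0.607, -0.118, 0.103]]
side 589.8978881835938 -38.90057373046875 169.69557189941406 180.09751892089844 79.04419708251953 0.14232578333615403
[[ 485. -105.]
 [ 662. -139.]
 [ 694.   27.]
 [ 518.   62.]]
[292.9, 246.9] [ 0.57347706 -0.11906729  0.07365317]
408 [[0.497, -0.141, 0.098], [0.573, -0.125, 0.103], [0.653, -0.103, 0.111]]
```

View pics/ab.png

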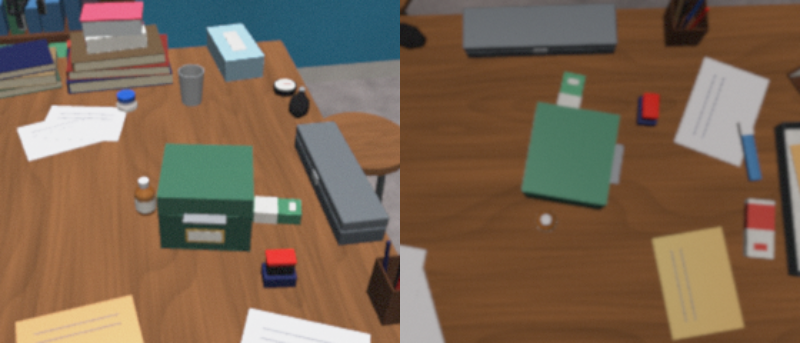

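```bash
cat >> h.py <<'E'
from scipy.spatial.transform import Rotation as R
TH=np.arctan2(163,32); XB=np.array([np.cos(TH),np.sin(TH),0]); YB=np.array([-XB[1],XB[0],0]); C=np.array([.5895,-.0385,0])
def bw(x,y,z): return C+XB*x+YB*y+[0,0,z]
def tool(tilt): return R.from_euler('xyz',[np.pi,0,TH])*R.from_rotvec([0,tilt,0])
def delta(p,tilt,fro=None):
    s=status.state() if fro is None else fro
    R0=R.from_euler('xyz',s['ee_rot']); 
    print(np.round(R0.inv().apply(p-s['ee_pos'])*1000,1),np.round((R0.inv()*tool(tilt)).as_rotvec(),3))
def boxpose():
    s=status.state(); d=s['ee_pos']-C
    print('t',round(s['time'],2),'box xyz',np.round([d@XB,d@YB,d[2]],4),'q',np.round(s['joint_pos'],2),'F',np.round(s['force'],1),s['gripper_width'])
E
python3 - <<'E'
from h import *
boxpose(); delta(bw(-.28,.02,.30),0); print(bw(-.28,.02,.3))
for n,p in dict(pill=(.464,.013),stamp=(.697,-.21),gc=(.739,-.05)).items():
    d=np.array([*p,0])-C; print(n,d@XB,d@YB)
E
```

```text
t 1.5 box xyz [0.432  0.4524 0.2078] q [ 0.9   0.31  1.5   0.    1.33 -0.22] F [ 0.6 -0.  -0.1] 1.0009641020900202
[-599.2 -578.7  -92.2] [-0.    -0.     1.314]
[ 0.51593491 -0.30940253  0.3       ]
pill 0.02635881570220984 0.13307033040755906
stamp -0.14757866564618546 -0.138524501248304
gc 0.01751535326837489 -0.14891511810385144
```

>>> {"api": "jog_arm", "payload": {"deltas": [[1, -60, -58, -40, 0, 0, 0.13], [1, -600, -580, -92, 0, 0, 1.314], [1, -600, -580, -92, 0, 0, 1.314], [1, -600, -580, -92, 0, 0, 1.314], [1, -600, -580, -92, 0, 0, 1.314], [1, -600, -580, -92, 0, 0, 1.314], [1, -600, -580, -92, 0, 0, 1.314], [1, -600, -580, -92, 0, 0, 1.314], [1, -600, -580, -92, 0, 0, 1.314], [1, -600, -580, -92, 0, 0, 1.314]]}}

```text
time: 2.5
ee_pos: [0.3989, 0.0073, 0.2699]
ee_rot: [3.141, -0.0, 1.373]
force: [1.7, 0.8, 0.5]
gripper_width: 0.002
finger_force: 0.0
```

```bash
python3 - <<'E'
from h import *
boxpose(); delta(bw(-.28,.02,.30),0)
E
```

```text
t 2.5 box xyz [0.0082 0.1959 0.2699] q [-0.28 -0.02  1.72  0.    1.44 -0.08] F [1.7 0.8 0.5] 0.002064759296698032
[-287.5  177.2  -30. ] [ 0.001 -0.    -0.004]
```

>>> {"api": "jog_arm", "payload": {"deltas": [[1, -287, 177, -30, 0, 0, 0], [1, -287, 177, -30, 0, 0, 0], [1, -287, 177, -30, 0, 0, 0], [1, -287, 177, -30, 0, 0, 0], [1, -287, 177, -30, 0, 0, 0], [1, -287, 177, -30, 0, 0, 0], [1, -287, 177, -30, 0, 0, 0], [1, -287, 177, -30, 0, 0, 0]]}}

```text
time: 3.3
ee_pos: [0.5172, -0.3103, 0.2975]
ee_rot: [-3.14, -0.0, 1.373]
force: [0.1, 0.7, -0.5]
gripper_width: 0.002
finger_force: 0.0
```

>>> {"api": "jog_arm", "payload": {"deltas": [[1, 0, 0, 0, 0, 0.2, 0], [1, 0, 0, 0, 0, 0.4, 0], [1, 0, 0, 0, 0, 0.6, 0], [1, 0, 0, 0, 0, 0.785, 0], [1, 0, 0, 0, 0, 0.785, 0], [1, 0, 0, 0, 0, 0.785, 0], [1, 0, 0, 0, 0, 0.785, 0], [1, 0, 0, 0, 0, 0.785, 0]]}}

```text
time: 4.1
ee_pos: [0.5174, -0.3054, 0.3003]
ee_rot: [3.14, -0.781, 1.379]
force: [-0.2, 0.6, 1.2]
gripper_width: -0.002
finger_force: 0.0
```

```bash
python3 - <<'E'
from h import *
boxpose(); delta(bw(-.13,.01,.06),.785)
E
```

```text
t 4.1 box xyz [-0.2758  0.0193  0.3003] q [-0.97  0.7   0.86  0.62  2.09 -0.61] F [-0.2  0.6  1.2] -0.001825511874957722
[-65.7   9.2 273.3] [0.    0.004 0.002]
```

>>> {"api": "jog_arm", "payload": {"deltas": [[1, -50, 9, 0, 0, 0, 0], [1, -66, 9, 40, 0, 0, 0], [1, -66, 9, 85, 0, 0, 0], [1, -66, 9, 130, 0, 0, 0], [1, -66, 9, 175, 0, 0, 0], [1, -66, 9, 215, 0, 0, 0], [1, -66, 9, 250, 0, 0, 0], [1, -66, 9, 273, 0, 0, 0], [1, -66, 9, 273, 0, 0, 0], [1, -66, 9, 273, 0, 0, 0]]}}

```text
time: 5.1
ee_pos: [0.5546, -0.1647, 0.0611]
ee_rot: [3.138, -0.782, 1.381]
force: [0.3, -0.6, 1.0]
gripper_width: 0.0
finger_force: 0.0
```

```bash
python3 - <<'E'
from h import *
boxpose(); delta(bw(-.1,.01,.077),.785)
im,d=imaging.get_image('side'); cv2.imwrite('pics/s1.png',cv2.resize(im[130:330,180:460],(784,560)))
E
```

```text
t 5.1 box xyz [-0.1306  0.0099  0.0611] q [-0.79  0.78  1.38  0.62  1.5  -0.82] F [ 0.3 -0.6  1. ] 0.00048053054265915005
[32.9  0.  10.3] [0.001 0.003 0.003]
```

View pics/s1.png

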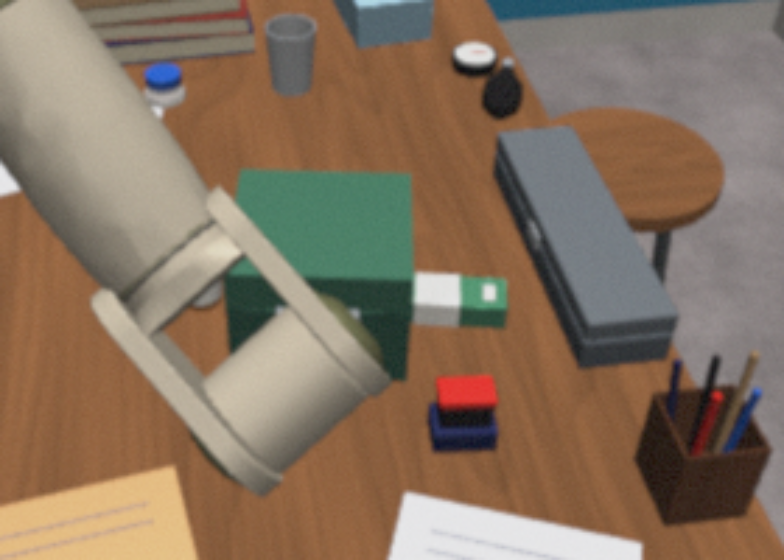

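>>> {"api": "jog_arm", "payload": {"deltas": [[1, 0, 0, 10, 0, 0, 0], [1, 12, 0, 10, 0, 0, 0], [1, 22, 0, 10, 0, 0, 0], [1, 28, 0, 10, 0, 0, 0], [1, 31, 0, 10, 0, 0, 0], [1, 34, 0, 10, 0, 0, 0], [1, 34, 0, 10, 0, 0, 0]]}}

```text
time: 5.85
ee_pos: [0.5601, -0.1339, 0.0768]
ee_rot: [3.141, -0.785, 1.377]
force: [1.1, -0.5, 0.3]
gripper_width: -0.003
finger_force: 0.0
```

```bash
python3 - <<'E'
from h import *
boxpose()
im,d=imaging.get_image('top'); cv2.imwrite('pics/t1.png',cv2.resize(im[110:290,200:440],(800,600)))
E
```

```text
t 5.85 box xyz [-0.0993  0.0105  0.0768] q [-0.75  0.74  1.42  0.65  1.49 -0.78] F [ 1.1 -0.5  0.3] -0.0029745521160175654
```

View pics/t1.png

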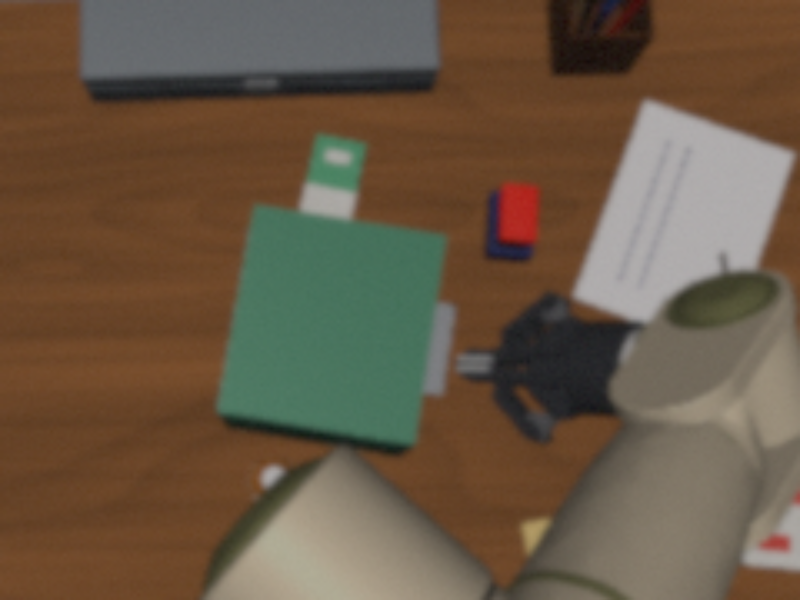

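```bash
python3 - <<'E'
from h import *
m=imaging.camera_model('top')
def pr(p):
    q=np.linalg.inv(m['extrinsics'])@[*p,1]; u=m['cx']+m['fx']*q[0]/-q[2]; v=m['cy']+m['fy']*q[1]/q[2]
    return np.round([(u-200)*800/240,(v-110)*600/180],1)
s=status.state()
print('tcp',pr(s['ee_pos']),'lip',pr(bw(-.1025,.04,.0975)),pr(bw(-.1025,-.04,.0975)),'lidcorner',pr(bw(-.0825,-.09,.14)),pr(bw(-.0825,.09,.14)),pr(bw(.0825,-.09,.14)))
im,d=imaging.get_image('top')
P=cloud('top',d,np.ones_like(d,bool))
B=P-C; x=B@XB; y=B@YB; z=P[:,2]
for yy in (-.03,0.01):
    k=(abs(y-yy)<.004)&(x<-.07)&(x>-.2)&(z>.02)
    i=np.argsort(x[k]); print(yy,np.round(np.c_[x[k][i],z[k][i]]*1000).astype(int).tolist()[::2])
E
```

```text
tcp [438.9 363.8] lip [440.1 394.4] [453.7 304.1] lidcorner [445.  233.3] [412.6 443.8] [252.5 202.2]
-0.03 [[-198, 182], [-191, 178], [-187, 167], [-185, 166], [-183, 163], [-182, 170], [-180, 164], [-178, 161], [-177, 139], [-176, 159], [-174, 141], [-173, 159], [-171, 154], [-171, 158], [-170, 147], [-169, 165], [-167, 159], [-166, 151], [-164, 158], [-163, 152], [-162, 156], [-161, 152], [-160, 153], [-157, 153], [-157, 146], [-155, 149], [-153, 148], [-151, 143], [-148, 146], [-101, 99], [-100, 100], [-98, 99], [-95, 98], [-94, 99], [-92, 98], [-89, 99], [-88, 103], [-86, 101], [-81, 140], [-79, 141], [-76, 139], [-73, 141], [-73, 138], [-70, 139]]
0.01 [[-200, 231], [-199, 225], [-198, 228], [-196, 226], [-194, 220], [-194, 224], [-192, 222], [-189, 220], [-189, 219], [-187, 216], [-186, 175], [-185, 177], [-185, 214], [-183, 176], [-183, 178], [-183, 176], [-182, 172], [-181, 172], [-181, 174], [-179, 171], [-177, 167], [-176, 171], [-174, 166], [-172, 162], [-170, 164], [-169, 163], [-168, 159], [-166, 157], [-164, 159], [-163, 155], [-162, 157], [-161, 159], [-160, 121], [-157, 121], [-152, 152], [-148, 123], [-146, 137], [-144, 133], [-143, 138], [-140, 125], [-138, 121], [-136, 130], [-134, 126], [-132, 126], [-129, 123], [-127, 119], [-124, 115], [-122, 116], [-119, 116], [-117, 107], [-116, 108], [-114, 110], [-112, 107], [-111, 109], [-101, 98], [-98, 98], [-95, 102], [-92, 97], [-90, 98], [-89, 98], [-86, 95], [-82, 137], [-79, 142], [-76, 145], [-76, 141], [-74, 143], [-71, 139], [-71, 141]]
```

>>> {"api": "jog_arm", "payload": {"deltas": [[1, 7, 0, -6, 0, 0, 0], [1, 14, 0, -12, 0, 0, 0], [1, 21, 0, -18, 0, 0, 0], [1, 29, 0, -23, 0, 0, 0], [1, 37, 0, -28, 0, 0, 0], [1, 45, 0, -33, 0, 0, 0], [1, 53, 0, -37, 0, 0, 0], [1, 61, 0, -41, 0, 0, 0], [1, 70, 0, -44, 0, 0, 0], [1, 79, 0, -47, 0, 0, 0]]}}

```text
time: 6.95
ee_pos: [0.5644, -0.1113, 0.1663]
ee_rot: [-3.141, -0.785, 1.377]
force: [0.5, 0.8, 0.5]
gripper_width: 0.002
finger_force: 0.0
```

```bash
python3 - <<'E'
from h import *
boxpose()
im,d=imaging.get_image('top'); im2,_=imaging.get_image('side'); cv2.imwrite('pics/t2.png',np.hstack([cv2.resize(im[110:290,200:440],(400,300)),cv2.resize(im2[80:290,200:480],(400,300))]))
E
```

```text
t 6.95 box xyz [-0.0763  0.0106  0.1663] q [-0.72  0.61  1.39  0.66  1.6  -0.66] F [0.5 0.8 0.5] 0.0016705594689557827
```

View pics/t2.png

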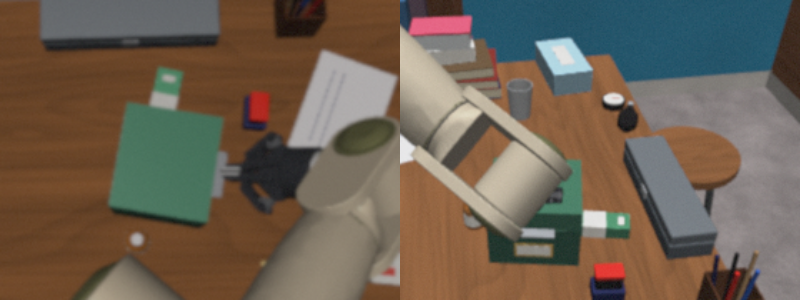

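```bash
python3 - <<'E'
from h import *
im,d=imaging.get_image('top')
P=cloud('top',d,np.ones_like(d,bool))
B=P-C; x=B@XB; y=B@YB; z=P[:,2]
for yy in (-.06,-.03,0.0,.01,.02,.06):
    k=(abs(y-yy)<.003)&(x<-.04)&(x>-.15)&(z>.02)
    i=np.argsort(x[k]); print(yy,np.round(np.c_[x[k][i],z[k][i]]*1000).astype(int).tolist()[::2])
k=(x>.06)&(x<.075)&(abs(y)<.06); print('lid back',np.median(z[k])); k=(x>-.02)&(x<.0)&(abs(y)<.06); print('mid',np.median(z[k]))
v,u=np.nonzero(np.ones_like(d,bool)&(d>0))
cv2.imwrite('pics/t3.png',cv2.resize(im[165:235,290:370],(800,700))[:600])
E
```

```text
-0.06 [[-80, 141], [-77, 141], [-75, 138], [-74, 137], [-71, 139], [-69, 136], [-66, 139], [-63, 141], [-60, 139], [-57, 140], [-55, 140], [-52, 141], [-49, 139], [-47, 136], [-43, 143]]
-0.03 [[-149, 231], [-148, 236], [-147, 242], [-145, 251], [-144, 242], [-142, 240], [-141, 246], [-140, 249], [-138, 245], [-137, 243], [-134, 243], [-132, 239], [-130, 238], [-128, 232], [-125, 234], [-101, 97], [-97, 102], [-94, 103], [-92, 97], [-89, 96], [-86, 98], [-81, 143], [-79, 140], [-76, 140], [-73, 139], [-71, 138], [-70, 141], [-68, 134], [-65, 142], [-62, 140], [-60, 139], [-56, 141], [-53, 141], [-50, 145], [-47, 143], [-45, 139], [-42, 140]]
0.0 [[-149, 265], [-147, 264], [-145, 259], [-143, 256], [-141, 255], [-139, 253], [-137, 250], [-135, 248], [-133, 246], [-130, 243], [-128, 243], [-127, 233], [-126, 237], [-124, 232], [-123, 229], [-120, 227], [-118, 224], [-115, 224], [-114, 219], [-112, 217], [-110, 210], [-108, 206], [-105, 207], [-103, 203], [-100, 204], [-98, 197], [-96, 196], [-94, 191], [-93, 101], [-90, 100], [-88, 100], [-81, 139], [-80, 139], [-78, 137], [-75, 140], 
[... 1164 characters left out ...]
 [-102, 96], [-101, 202], [-100, 97], [-99, 196], [-98, 203], [-97, 101], [-96, 98], [-94, 192], [-94, 194], [-93, 100], [-91, 100], [-88, 98], [-81, 141], [-78, 140], [-75, 139], [-73, 140], [-70, 140], [-67, 137], [-64, 141], [-64, 139], [-61, 140], [-59, 140], [-56, 140], [-53, 137], [-50, 142], [-48, 139], [-47, 140], [-44, 142], [-41, 138]]
0.06 [[-149, 255], [-147, 252], [-145, 253], [-142, 250], [-140, 249], [-138, 250], [-136, 248], [-81, 140], [-79, 139], [-76, 141], [-75, 141], [-73, 138], [-70, 140], [-67, 139], [-65, 139], [-62, 137], [-60, 139], [-59, 139], [-56, 140], [-53, 136], [-51, 138], [-48, 140], [-45, 144], [-42, 141]]
lid back 0.1399506347510917
mid 0.13996555957636225
```

View pics/t3.png

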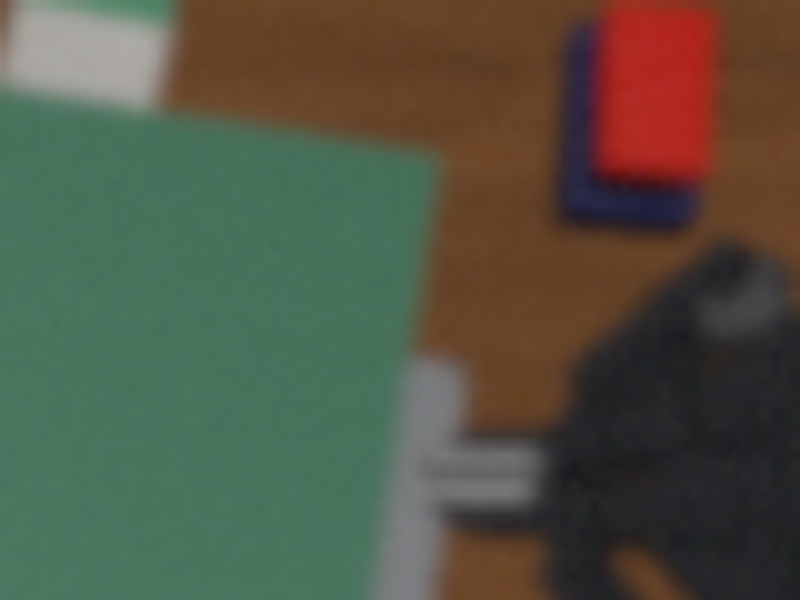

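>>> {"api": "jog_arm", "payload": {"deltas": [[1, 0, 0, -50, 0, 0, 0], [1, 0, 0, -100, 0, -0.15, 0], [1, 0, 0, -150, 0, -0.3, 0], [1, 0, 0, -170, 0, -0.45, 0], [1, 0, 0, -170, 0, -0.6, 0], [1, 0, 0, -170, 0, -0.7, 0], [1, 0, 0, -170, 0, -0.785, 0], [1, 0, 0, -170, 0, -0.785, 0], [1, 0, 0, -170, 0, -0.785, 0]]}}

```text
time: 8.0
ee_pos: [0.5411, -0.2295, 0.2855]
ee_rot: [-3.141, -0.002, 1.377]
force: [0.9, 0.3, 0.1]
gripper_width: 0.0
finger_force: 0.0
```

```bash
python3 - <<'E'
from h import *
boxpose(); s=status.state()
m=imaging.camera_model('side'); q=np.linalg.inv(m['extrinsics'])@[*s['ee_pos'],1]
u=m['cx']+m['fx']*q[0]/-q[2]; v=m['cy']+m['fy']*q[1]/q[2]; print('tcp px',u,v,'depth',-q[2])
im,d=imaging.get_image('side')
u0,v0=int(u)-40,int(v)-50; c=im[v0:v0+75,u0:u0+100].copy()
c=cv2.resize(c,(800,600)); cv2.circle(c,(int((u-u0)*8),int((v-v0)*8)),5,(0,0,255),-1); cv2.imwrite('pics/s3.png',c)
P=cloud('side',d,d>0); e=P-s['ee_pos']; lx=e@XB; ly=e@YB
k=(abs(lx)<.03)&(abs(ly)<.03)&(e[:,2]>-.06)&(e[:,2]<.08); 
for zz in np.arange(-.04,.08,.005):
    kk=k&(abs(e[:,2]-zz)<.0025); 
    if kk.sum(): print(round(zz,3),kk.sum(),np.round(np.percentile(lx[kk],[5,50,95])*1000),np.round(np.percentile(ly[kk],[5,95])*1000))
E
```

```text
t 8.0 box xyz [-0.1967  0.0107  0.2855] q [-0.6   0.42  1.15  0.    1.58 -0.41] F [0.9 0.3 0.1] 0.0004820374566936486
tcp px 284.9464212303542 215.3174384071426 depth 0.8378952760914851
0.025 2 [-8. -8. -8.] [-3.  5.]
0.03 12 [-12. -10.  -6.] [-7.  4.]
0.035 25 [-11.  -7.  -6.] [-12.  11.]
0.04 21 [-10.  -8.  -6.] [-14.  11.]
0.045 23 [-11.  -8.  -6.] [-14.  11.]
0.05 28 [-11.  -8.  -5.] [-12.  10.]
0.055 24 [-11.  -8.  -6.] [-14.   8.]
0.06 26 [-11.  -8.   2.] [-12.  11.]
0.065 19 [-12.  -6.   5.] [-14.  15.]
0.07 49 [-14. -11.   3.] [-21.  23.]
0.075 53 [-13. -11.   5.] [-27.  25.]
```

View pics/s3.png

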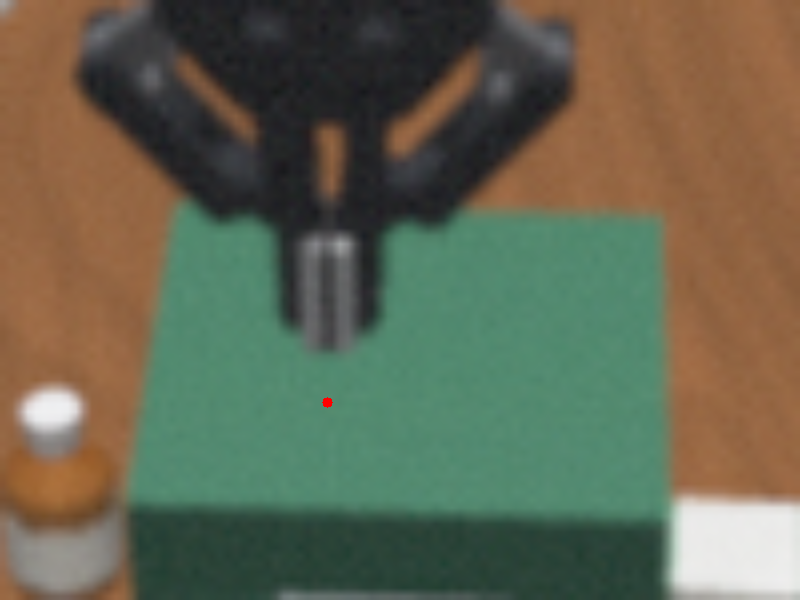

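>>> {"api": "jog_arm", "payload": {"deltas": [[1, -20, 0, 0, 0, 0.15, 0], [1, -40, 0, 0, 0, 0.3, 0], [1, -60, 0, 0, 0, 0.45, 0], [1, -80, 0, 0, 0, 0.6, 0], [1, -80, 0, 0, 0, 0.75, 0], [1, -80, 0, 0, 0, 0.785, 0], [1, -80, 0, 0, 0, 0.785, 0]]}}

```text
time: 8.75
ee_pos: [0.5254, -0.3092, 0.2846]
ee_rot: [-3.139, -0.786, 1.373]
force: [-1.3, 0.3, 0.7]
gripper_width: 0.002
finger_force: 0.0
```

```bash
python3 - <<'E'
from h import *
boxpose(); delta(bw(-.111,.005,.041),.785); delta(bw(-.081,.005,.058),.785)
E
```

```text
t 8.75 box xyz [-0.278   0.0108  0.2846] q [-0.97  0.73  0.86  0.62  2.07 -0.61] F [-1.3  0.3  0.7] 0.0019199206549523427
[-54.1   5.8 290.3] [ 0.    -0.001 -0.002]
[-20.9   5.7 299.5] [ 0.    -0.001 -0.002]
```

>>> {"api": "jog_arm", "payload": {"deltas": [[1, -45, 6, 20, 0, 0, 0], [1, -54, 6, 65, 0, 0, 0], [1, -54, 6, 110, 0, 0, 0], [1, -54, 6, 155, 0, 0, 0], [1, -54, 6, 200, 0, 0, 0], [1, -54, 6, 240, 0, 0, 0], [1, -54, 6, 270, 0, 0, 0], [1, -54, 6, 290, 0, 0, 0], [1, -54, 6, 297, 0, 0, 0], [1, -54, 6, 297, 0, 0, 0]]}}

```text
time: 9.75
ee_pos: [0.5652, -0.14, 0.0385]
ee_rot: [3.139, -0.783, 1.381]
force: [-0.9, 0.0, 0.9]
gripper_width: 0.0
finger_force: 0.0
```

>>> {"api": "jog_arm", "payload": {"deltas": [[1, 10, 0, 2, 0, 0, 0], [1, 20, 0, 2, 0, 0, 0], [1, 26, 0, 2, 0, 0, 0], [1, 30, 0, 2, 0, 0, 0], [1, 32, 0, 2, 0, 0, 0], [1, 32, 0, 2, 0, 0, 0]]}}

```text
time: 10.35
ee_pos: [0.5695, -0.1176, 0.059]
ee_rot: [3.141, -0.784, 1.377]
force: [-1.0, -1.2, -0.5]
gripper_width: 0.004
finger_force: 0.2
```

```bash
python3 - <<'E'
from h import *
boxpose(); delta(bw(-.081,.005,.058),.785)
im,d=imaging.get_image('top'); cv2.imwrite('pics/t4.png',cv2.resize(im[165:225,290:370],(800,600)))
E
```

```text
t 10.35 box xyz [-0.0815  0.0044  0.059 ] q [-0.72  0.76  1.43  0.66  1.45 -0.78] F [-1.  -1.2 -0.5] 0.00361460697841522
[-0.4 -0.6  1. ] [0.001 0.001 0.   ]
```

View pics/t4.png

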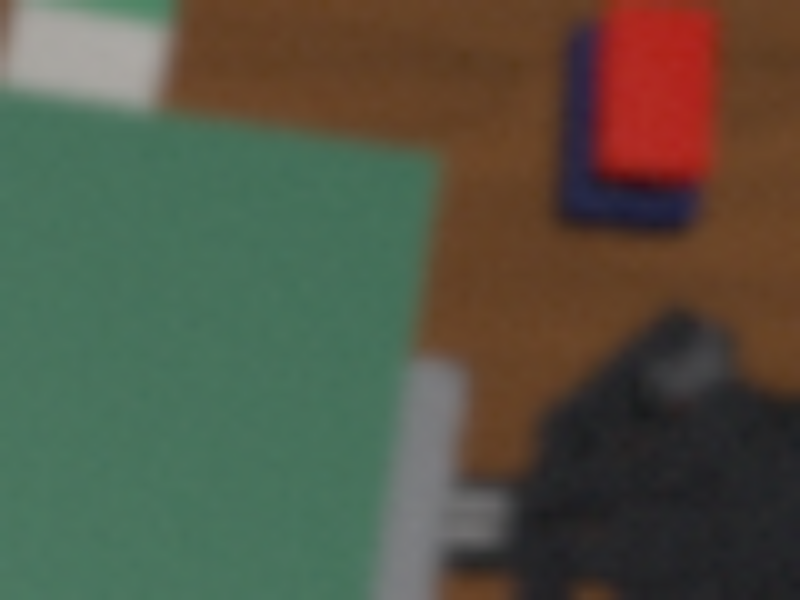

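>>> {"api": "jog_arm", "payload": {"deltas": [[1, 7, 0, -6, 0, 0, 0], [1, 14, 0, -12, 0, 0, 0], [1, 21, 0, -18, 0, 0, 0], [1, 29, 0, -23, 0, 0, 0], [1, 37, 0, -28, 0, 0, 0], [1, 45, 0, -33, 0, 0, 0], [1, 45, 0, -33, 0, 0, 0]]}}

```text
time: 11.1
ee_pos: [0.5715, -0.1086, 0.1154]
ee_rot: [3.139, -0.784, 1.379]
force: [0.7, -1.3, -0.2]
gripper_width: 0.003
finger_force: 0.6
```

```bash
cat > lid.py <<'E'
from h import *
boxpose()
im,d=imaging.get_image('top')
P=cloud('top',d,d>0); B=P-C; x=B@XB; y=B@YB; z=P[:,2]
for yy in (-.07,.07):
    k=(abs(y-yy)<.015)&(abs(x)<.09)
    for xx in (-.06,-.02,.02,.06):
        kk=k&(abs(x-xx)<.01); print(yy,xx,kk.sum(),np.round(np.percentile(z[kk],[10,50,90]),3) if kk.any() else '')
E
python3 lid.py
```

```text
t 11.1 box xyz [-0.0722  0.0042  0.1154] q [-0.71  0.68  1.41  0.67  1.52 -0.71] F [ 0.7 -1.3 -0.2] 0.0029939841122749306
-0.07 -0.06 74 [0.167 0.186 0.189]
-0.07 -0.02 78 [0.172 0.175 0.18 ]
-0.07 0.02 74 [0.159 0.162 0.165]
-0.07 0.06 70 [0.146 0.149 0.153]
0.07 -0.06 86 [0.165 0.185 0.189]
0.07 -0.02 86 [0.172 0.175 0.179]
0.07 0.02 81 [0.159 0.163 0.166]
0.07 0.06 79 [0.146 0.149 0.153]
```

>>> {"api": "jog_arm", "payload": {"deltas": [[1, 8, 0, -4, 0, 0, 0], [1, 17, 0, -8, 0, 0, 0], [1, 25, 0, -11, 0, 0, 0], [1, 34, 0, -14, 0, 0, 0], [1, 43, 0, -16, 0, 0, 0], [1, 52, 0, -18, 0, 0, 0], [1, 61, 0, -20, 0, 0, 0], [1, 70, 0, -21, 0, 0, 0], [1, 80, 0, -21, 0, 0, 0], [1, 89, 0, -21, 0, 0, 0]]}}

```text
time: 12.15
ee_pos: [0.5805, -0.061, 0.1924]
ee_rot: [3.141, -0.785, 1.377]
force: [0.3, -0.3, 0.4]
gripper_width: -0.003
finger_force: 0.3
```

```bash
python3 lid.py
```

```text
t 12.15 box xyz [-0.0238  0.0045  0.1924] q [-0.63  0.56  1.39  0.69  1.59 -0.57] F [ 0.3 -0.3  0.4] -0.0028137615019948963
-0.07 -0.06 48 [0.095 0.099 0.101]
-0.07 -0.02 86 [0.217 0.226 0.233]
-0.07 0.02 80 [0.218 0.227 0.235]
-0.07 0.06 74 [0.174 0.183 0.193]
0.07 -0.06 73 [0.003 0.097 0.102]
0.07 -0.02 111 [0.013 0.224 0.233]
0.07 0.02 97 [0.215 0.226 0.234]
0.07 0.06 78 [0.176 0.185 0.192]
```

>>> {"api": "jog_arm", "payload": {"deltas": [[1, 9, 0, 0, 0, 0, 0], [1, 18, 0, 1, 0, 0, 0], [1, 28, 0, 2, 0, 0, 0], [1, 37, 0, 4, 0, 0, 0], [1, 46, 0, 7, 0, 0, 0], [1, 55, 0, 9, 0, 0, 0], [1, 63, 0, 12, 0, 0, 0], [1, 72, 0, 16, 0, 0, 0], [1, 80, 0, 20, 0, 0, 0], [1, 88, 0, 24, 0, 0, 0]]}}

```text
time: 13.2
ee_pos: [0.5957, 0.0169, 0.2372]
ee_rot: [-3.141, -0.785, 1.377]
force: [0.5, -0.3, -0.9]
gripper_width: 0.002
finger_force: 0.0
```

>>> {"api": "jog_arm", "payload": {"deltas": [[1, 8, 0, 5, 0, 0, 0], [1, 16, 0, 10, 0, 0, 0], [1, 16, 0, 10, 0, 0, 0], [1, 16, 0, 10, 0, 0, 0]]}}

```text
time: 13.6
ee_pos: [0.5991, 0.0342, 0.2411]
ee_rot: [-3.141, -0.785, 1.377]
force: [-0.2, 0.2, -0.8]
gripper_width: -0.0
finger_force: 0.0
```

```bash
python3 lid.py; python3 - <<'E'
from h import *
im,d=imaging.get_image('top'); im2,_=imaging.get_image('side'); cv2.imwrite('pics/t5.png',np.hstack([cv2.resize(im[110:290,200:440],(400,300)),cv2.resize(im2[80:290,200:480],(400,300))]))
E
```

```text
t 13.6 box xyz [0.0732 0.0046 0.2411] q [-0.48  0.48  1.39  0.75  1.56 -0.4 ] F [-0.2  0.2 -0.8] -0.00016460248282447354
-0.07 -0.06 0 
-0.07 -0.02 1 [0.317 0.317 0.317]
-0.07 0.02 1 [0.101 0.101 0.101]
-0.07 0.06 42 [0.1   0.102 0.104]
0.07 -0.06 222 [0.099 0.503 0.516]
0.07 -0.02 75 [0.004 0.029 0.325]
0.07 0.02 81 [0.02  0.1   0.104]
0.07 0.06 70 [0.002 0.1   0.104]
```

View pics/t5.png

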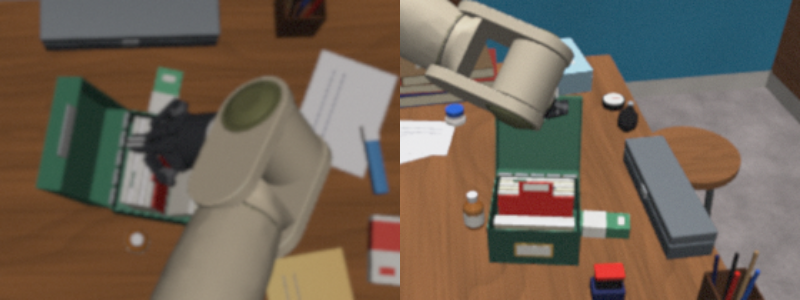

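```bash
python3 - <<'E'
from h import *
im,d=imaging.get_image('side')
def bx(p): e=p-C; return np.round([e@XB*1000,e@YB*1000,p[2]*1000])
for o in imaging.tip_of('side','tab_top')[:2]:
    u,v=o['at']; print(o['score'],o['at'],[bx(world('side',u,v+k,d[int(round(v+k)),int(round(u))])) for k in (0,2,4)])
for o in imaging.outline_of('side','guide')[:1]:
    P=cloud('side',d,o['region']); e=P-C; x=e@XB;y=e@YB
    k=P[:,2]>.112; print(o['score'],len(P),k.sum(),np.round(np.percentile(np.c_[x,y,P[:,2]][k],[5,50,95],axis=0),3).tolist())
P=cloud('side',d,d>0); e=P-C; x=e@XB;y=e@YB; z=P[:,2]
k=(abs(y)<.08)&(x>.08)&(x<.2)&(z>.11)&(z<.25); a=np.polyfit(z[k],x[k],1); print('lid lean',a, 'theta',np.pi/2+np.arctan(a[0]))
k=(z>.03)&(z<.08)&(abs(y)<.07)&(abs(x+.08)<.02); print('front face x',np.median(x[k]))
delta(bw(.02,.0,.30),0); delta(bw(.048,.0,.20),0)
E
```

```text
0.69 [296.3, 206.3] [array([ 58.,  -3., 103.]), array([ 15.,  -5., 131.]), array([ 15.,  -5., 124.])]
0.46 [328.9, 364.9] [array([-389.,  -95.,   18.]), array([-392.,  -95.,   16.]), array([-392.,  -95.,    7.])]
0.75 1010 179 [[0.012, -0.032, 0.113], [0.016, -0.001, 0.123], [0.02, 0.03, 0.132]]
lid lean [0.36809711 0.0972828 ] theta 1.9235014549933669
front face x -0.0823806597863583
[  4.3   4.5 -79. ] [ 0.    -0.785 -0.001]
[-46.6   4.5  11.5] [ 0.    -0.785 -0.001]
```

>>> {"api": "jog_arm", "payload": {"deltas": [[1, 0, 5, -40, 0, 0, 0], [1, 4, 5, -79, 0, -0.15, 0], [1, 4, 5, -79, 0, -0.3, 0], [1, 4, 5, -79, 0, -0.45, 0], [1, 4, 5, -79, 0, -0.6, 0], [1, 4, 5, -79, 0, -0.75, 0], [1, 4, 5, -79, 0, -0.785, 0], [1, 4, 5, -79, 0, -0.785, 0]]}}

```text
time: 14.7
ee_pos: [0.5939, -0.0176, 0.3]
ee_rot: [3.142, 0.0, 1.379]
force: [0.9, 0.1, 0.7]
gripper_width: -0.0
finger_force: 0.0
```

```bash
python3 - <<'E'
from h import *
boxpose(); delta(bw(.048,.0,.15),0); delta(bw(.048,.0,.090),0)
im,d=imaging.get_image('side'); s=status.state()
P=cloud('side',d,d>0); e=P-s['ee_pos']; lx=e@XB; ly=e@YB
k=(abs(lx)<.02)&(abs(ly)<.012)&(e[:,2]<.06)&(e[:,2]>-.03); print(k.sum(),np.round(np.percentile(e[k,2],[0,2,10]),3),np.percentile(lx[k],[10,50]))
E
```

```text
t 14.7 box xyz [ 0.0214 -0.0003  0.3   ] q [-0.23  0.43  1.09 -0.    1.62 -0.03] F [0.9 0.1 0.7] -0.00048640104070802627
[ 26.6  -0.3 150. ] [0.    0.    0.002]
[ 26.6  -0.3 210. ] [0.    0.    0.002]
105 [0.029 0.029 0.034] [-0.01044318 -0.00771279]
```

>>> {"api": "jog_arm", "payload": {"deltas": [[1, 27, 0, 0, 0, 0, 0], [1, 27, 0, 40, 0, 0, 0], [1, 27, 0, 80, 0, 0, 0], [1, 27, 0, 115, 0, 0, 0], [1, 27, 0, 145, 0, 0, 0], [1, 27, 0, 165, 0, 0, 0], [1, 27, 0, 180, 0, 0, 0], [1, 27, 0, 180, 0, 0, 0]]}}

```text
time: 15.55
ee_pos: [0.5979, 0.0068, 0.1177]
ee_rot: [-3.137, -0.001, 1.375]
force: [-0.6, 0.6, -0.3]
gripper_width: 0.001
finger_force: 0.0
```

```bash
python3 - <<'E'
from h import *
boxpose()
im,d=imaging.get_image('top'); im2,_=imaging.get_image('side'); cv2.imwrite('pics/t6.png',np.hstack([cv2.resize(im[130:265,220:400],(400,300)),cv2.resize(im2[110:260,220:420],(400,300))]))
E
```

```text
t 15.55 box xyz [0.0461 0.0005 0.1177] q [-0.18  0.55  1.38  0.    1.21  0.01] F [-0.6  0.6 -0.3] 0.0005971773125536887
```

View pics/t6.png

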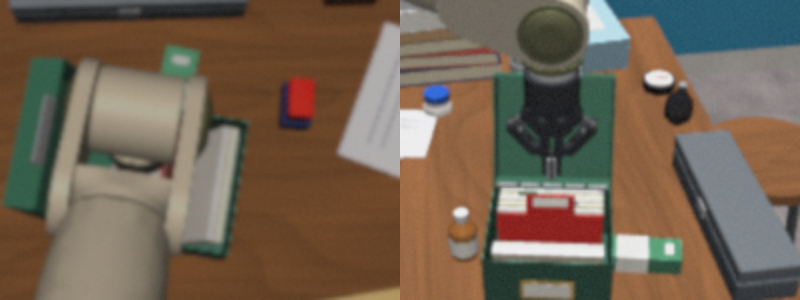

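>>> {"api": "jog_arm", "payload": {"deltas": [[1, 2, 0, 14, 0, 0, 0], [1, 2, 0, 24, 0, 0, 0], [1, 2, 0, 28, 0, 0, 0], [1, 2, 0, 28, 0, 0, 0]]}}

```text
time: 16.05
ee_pos: [0.5991, 0.0097, 0.0911]
ee_rot: [-3.14, -0.0, 1.377]
force: [0.5, 0.2, 0.2]
gripper_width: 0.004
finger_force: 0.0
```

>>> {"api": "jog_arm", "payload": {"deltas": [[1, -7, 0, 0, 0, 0, 0], [1, -14, 0, 0, 0, 0, 0], [1, -21, 0, 0, 0, 0, 0], [1, -27, 0, 0, 0, 0, 0], [1, -33, 0, 0, 0, 0, 0], [1, -39, 0, 0, 0, 0, 0], [1, -45, 0, 0, 0, 0, 0], [1, -51, 0, 0, 0, 0, 0], [1, -57, 0, 0, 0, 0, 0], [1, -62, 0, 0, 0, 0, 0]]}}

```text
time: 17.05
ee_pos: [0.5874, -0.0518, 0.0919]
ee_rot: [-3.142, 0.0, 1.377]
force: [0.8, -0.6, -0.7]
gripper_width: -0.002
finger_force: 0.0
```

```bash
cat > g.py <<'E'
from h import *
boxpose()
im,d=imaging.get_image('side')
for o in imaging.outline_of('side','guide')[:1]:
    P=cloud('side',d,o['region']); e=P-C; x=e@XB;y=e@YB
    k=P[:,2]>.112; print(o['score'],len(P),k.sum(),np.round(np.percentile(np.c_[x,y,P[:,2]][k],[5,50,95],axis=0),3).tolist() if k.any() else '')
P=cloud('side',d,d>0); e=P-C; x=e@XB;y=e@YB; z=P[:,2]
k=(abs(y)<.08)&(x>.08)&(x<.2)&(z>.11)&(z<.25); a=np.polyfit(z[k],x[k],1); print('lid theta',np.pi/2+np.arctan(a[0]))
k=(z>.03)&(z<.08)&(abs(y)<.07)&(abs(x+.08)<.02); print('front face x',np.median(x[k]))
E
python3 g.py
```

```text
t 17.05 box xyz [-0.0134 -0.0005  0.0919] q [-0.29  0.56  1.44 -0.    1.14 -0.09] F [ 0.8 -0.6 -0.7] -0.001539630024544816
0.95 509 133 [[-0.032, -0.028, 0.113], [-0.03, 0.002, 0.124], [-0.027, 0.03, 0.134]]
lid theta 1.9330861417094114
front face x -0.08239263581123402
```

>>> {"api": "jog_arm", "payload": {"deltas": [[1, -8, 0, 0, 0, 0, 0], [1, -8, 0, 0, 0, 0, 0], [1, 8, 0, 0, 0, 0, 0], [1, 15, 0, -30, 0, 0, 0], [1, 15, 0, -70, 0, 0, 0], [1, 15, 0, -110, 0, 0, 0], [1, 5, 0, -150, 0, 0, 0], [1, 0, 0, -180, 0, 0, 0], [1, 0, 0, -200, 0, 0, 0], [1, 0, 0, -200, 0, 0, 0]]}}

```text
time: 18.15
ee_pos: [0.5883, -0.0505, 0.2948]
ee_rot: [3.136, 0.0, 1.377]
force: [-0.3, 0.1, -0.2]
gripper_width: 0.003
finger_force: 0.0
```

```bash
python3 g.py; python3 - <<'E'
from h import *
im2,d=imaging.get_image('side'); cv2.imwrite('pics/s7.png',cv2.resize(im2[110:290,200:440],(800,600)))
for q in ['pill_bottle','green_carton','stamp','ointment_jar','tumbler']:
    for o in imaging.outline_of('side',q)[:1]:
        P=cloud('side',d,o['region']); print(q,np.round(np.median(P,axis=0),3))
E
```

```text
t 18.15 box xyz [-0.012  -0.0012  0.2948] q [-0.28  0.42  1.12  0.    1.59 -0.09] F [-0.3  0.1 -0.2] 0.0033715269230598288
0.63 214 98 [[-0.058, -0.031, 0.113], [-0.054, -0.0, 0.122], [-0.051, 0.031, 0.129]]
lid theta 1.9096099737507544
front face x -0.08239703977954312
pill_bottle [ 0.697 -0.226  0.041]
green_carton [ 0.735 -0.057  0.031]
stamp [ 0.696 -0.226  0.046]
ointment_jar [0.439 0.412 0.035]
```

View pics/s7.png

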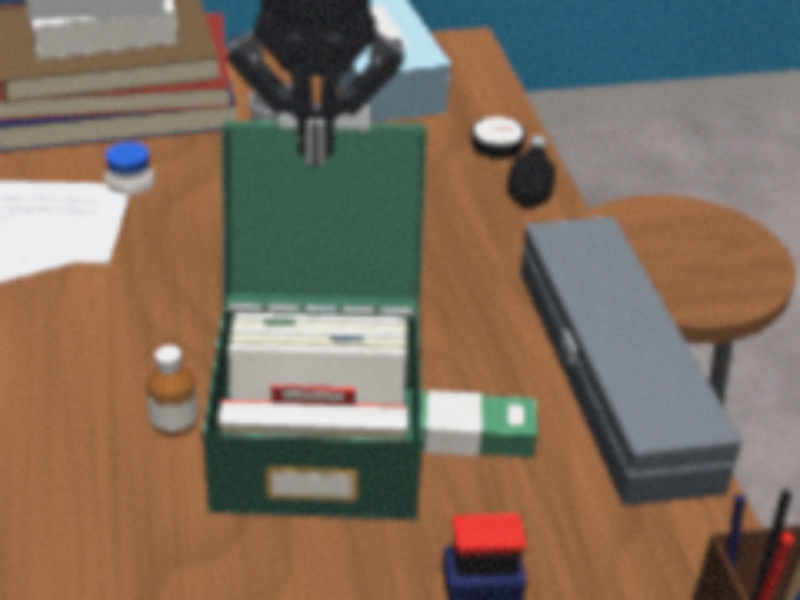

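The picture shows the lid standing open and the red tab at about (313, 394) leaning forward on the front cards. The bottle, carton and stamp are still in place, and the gripper is clear of everything.

```bash
python3 -c "
from rig import job; print(job.sign_off())"
```

```text
the job is handed in; nothing more can be done
None
```

I handed the job in at about 18 s: the lid rests open at about 1.9 rad and the red guide leans forward on the front cards at about 0.60 rad. The box has not shifted, nothing else looked disturbed in the last picture, and the gripper is clear; sign-off returned no verdict.

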